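# Shut and pin the hinged moulding flask

### The arm

A 7-joint arm with a two-finger parallel gripper is mounted at the origin on the work surface. World frame = base frame: x ahead of the robot, y to its left, z up, the work surface at z = 0. Lengths are in mm, angles in rad, forces in N, time in s.
With the tool pointing down it reaches from about 400 to 875 mm from the base axis. Payload 4.4 kg.
Tool frame: the origin (TCP) lies midway between the tips of the shut fingers; the grasp point (between the pads) lies 19 mm behind it; z points along the fingers, y is the line along which they close (so a half turn about z gives the same grasp; the last joint's range is limited). The gripper opens to 85 mm and grips with 20 to 120 N. Pads are 22 mm wide; open, the fingers measure 114 mm over their backs; the gripper's body (76 mm by 85 mm) begins 54 mm behind the grasp point. The pads swing forward as they close: fully open they stand 13 mm farther back than shut.
Start: joints at [1.076, 0.628, 0.038, 1.517, -0.027, 0.996, -0.02], TCP at [270.285, -591.155, 231.313] pointing down, gripper open.
Joint ranges: [-3.06, 3.06], [-0.37, 2.12], [-1.25, 1.32], [0.18, 2.47], [-1.1, 4.24], [0.23, 1.98], [-2.94, 2.94]. Speed limits (rad/s): [2.57, 2.57, 3.14, 3.14, 3.14, 3.14, 3.14].

### API

Orientations are given as [roll, pitch, yaw] about the fixed x, y, z axes, in that order (R = Rz(yaw) Ry(pitch) Rx(roll)).
In Python, from cell import read_state, get_image, finish_job gives the robot as it stands.
- The arm moves only by the tool send_rows, never from a script. Its argument "series" is a list of rows, each an object of numbers: "ax", "ay", "az": the turn, a rotation vector about the tool's x, y, z in rad; "dx", "dy", "dz": the shift along the tool's x, y, z in cm; "hand": the closure, from 0 (fully open) to 1 (shut). In form: [{"ax": .., "ay": .., "az": .., "dx": .., "dy": .., "dz": .., "hand": ..}, ...]. A call has 1 to 10 rows; each row is the pose to reach, as a shift and turn from the pose commanded when the call began, along the tool's axes at that moment; what a row does not reach only later rows make up. A row lasts 1/10 s, in which the tool goes at most 50 mm and 8.59 degrees, less where a joint would pass 70% of its speed; a pose out of reach is approached as far as the arm can. A call with a gripper value outside its range is refused whole. The fingers move at their own pace and stop on an object; the grip force is fixed at half the most. Time passes only in rows, so rows that repeat a pose let the fingers close. It gives the time, the measured TCP pose, the force, the opening and the grip force at its end, in the units of the state.
- read_state(): the state, without advancing time (a new reading comes with each control period).
- get_image(name): name is "scene" or "top" or "wrist"; returns a dict with "pixels" (420x560x3 uint8, red, green, blue), "mtx" (3x3 intrinsics, pixels), "R" (3x3) and "t" (3): a world point X has camera coordinates R X + t. Camera axes: x right, y down, z forward; pixel columns grow to the right and rows downward; lengths in mm; the calibration is good to about 2 mm. The wrist camera is an equidistant fisheye: a pixel r from the principal point sees the ray r / f radians off the axis. A picture is of the moment at which its call begins. There is no depth.
- finish_job(): hands the job in; it is judged then, once.
The state is a dict: "clock": time; "qpos": joint angles; "qd": joint speeds; "tau": joint torques, N m; "eef_pos": TCP position; "tool_rot": TCP orientation; "force": force on the tool from outside, world axes, zero at the start; "torque": the same for the moment, N m; "width": finger opening in mm; "gripper_force": force on a finger pad.
Only numpy, scipy, OpenCV 4.12 (cv2) and the standard library are available. Lean on these libraries where they do the work, as an engineer would, in place of code of your own. Each camera call takes 0.05 s, during which the arm holds its last target. There are 200 camera calls.

### The job

Swing the open end of the steel moulding flask fully shut, so that the slotted lug on it lies between the two ears of the latch yoke. Then take the square-headed pin from the wooden rack, feel for the hole, and work the pin gently down through both ears and the lug until its collar sits flush on the upper ear, never forcing it. Let go of it there, and leave the other two pegs in the rack.

Things in the scene. Friction and masses are not known exactly. Their poses are not given: they have to be found in the camera images.
- flask: Small steel moulding flask, 175 x 250 mm, fixed on a wooden bottom board 225 x 310 mm. Origin: centre of the board's underside, on the bench; z up. Walls 12 mm thick, 40 to 130 mm above the bench. The wall at its +y end is the hinged gate. At its (-x, +y) corner stands the latch yoke, 2 mm higher than the walls, with clear space above. More than 50 N between pin and flask is forcing
- latch (a point): Nominal centre of the yoke's round hole, on the top face of the upper ear, 132 mm above the bench; axes as the flask's. The yoke is clamped in slots: its true hole centre lies anywhere within 11 mm of this point along the flask's x and 5 mm along its y (same height), must be seen or felt, and stays there unless pushed with over 100 N
- yoke_gap (a point): Midway between the yoke's ears, 112 mm above the bench, below the nominal point. Ears: two level steel plates 44 x 54 mm, 122 to 132 mm and 92 to 102 mm above the bench, each with the same upright 16 mm hole in line, its centre 22 mm from the ear's -x, +x and +y edges; joined by a web on the -y side, open to the flask's +y. Free space below the lower ear
- gate_hinge (a point): Point on the gate's upright hinge axis, 130 mm above the bench, at x +85, y +120 mm in the flask's frame; its axes are the flask's and do not turn with the gate
- gate (a joint): Gate angle (rad): 0 = shut on its stop, growing as the free end swings out to the flask's +y; from the hinge the gate points along (-cos, +sin) of it in the flask's x, y. A 12 mm plate centred on that line, 5 to 170 mm from the axis, 40 to 126 mm above the bench; plain outer face, to be pushed. A stiff hinge (0.60 N m) keeps it where left
- lug (a point): Centre of the slot in the gate's lug, on its top face 117 mm above the bench, 206 mm from the hinge axis: a level steel plate 62 x 44 mm, 10 mm thick, slot 41 mm (along the gate) by 24 mm. With the gate on its stop the pin's nose can always enter the slot below the yoke's hole; the pin's taper may push the gate out again by up to 0.01 rad, which is still shut
- pin_grip (a point): Centre of the square head (16 x 16 mm, 36 mm high) of the loose steel latch pin, 0.11 to 0.18 kg, upright in one of the rack's holes; z up along the pin, x and y square to the head's faces. Below this point: collar 26 mm wide from -18 to -22 mm, round shank 14 mm wide to -80 mm, the last 4 mm tapering to a 12.4 mm flat nose. Fully home it is 154 mm above the bench
- rack: Fixed wooden block 180 x 60 x 66 mm (x, y, z) with three upright through holes 18 mm wide at x = -60, 0 and +60 mm. Origin: centre of its underside. The pin's collar rests on its top, so the square head stands 70 to 106 mm above the bench, turned within 0.15 rad of the block
- stub_head (a point): Centre of the 22 mm steel ball head of a short stub peg that stands in another hole of the rack; not needed, leave it there
- sprue_head (a point): Centre of the wooden sprue peg's conical head (45 mm high, 30 mm wide at the top), in the remaining hole of the rack; not needed, leave it there
There are look-alikes about, which are no part of the job. Leave any purple or turquoise look-alike of the part that bears pin_grip alone.

How it is judged (in metres and radians):
On the way, in this order (a step that is already met when the one before it is completed fails the run):
1. the gate is shut, its lug between the ears (value of joint gate below 0.06 rad), for 0.2 s.
2. the pin is down through both ears and the lug, collar on the upper ear (z of pin_grip in the frame of flask below 0.157 m and horizontal distance between pin_grip and latch below 0.016 m and value of joint gate below 0.06 rad), for 0.2 s.
At the end, for the whole second after the job is handed in: The gate is shut (under 0.06 rad); the pin stands upright (within 0.12 rad) through both ears and the lug, within 16 mm of the nominal latch point, its collar within 3 mm of the upper ear's top face; it is at rest and released; the other two pegs stand in the rack (all of step 2 and z of pin_grip in the frame of flask above 0.148 m and angle between pin_grip's own z axis and vertical below 0.12 rad and linear speed of pin below 0.02 m/s and contact force between pin and the fingers below 0.1 N); the robot touches nothing.
It fails at once if the pin is forced against the flask, yoke or gate with more than 50 N (contact force between pin and flask above 50 N).
It fails at once if one of the other pegs is moved by more than 15 mm (distance of any of stub_head, sprue_head from where it was at the start of the episode above 0.015 m).
It also fails if it takes over 72 s, if anything falls off the work surface, if the arm or the gripper's body presses on something with over 40 N, if the wrist force passes 120 N, or if a joint passes its speed limit or range.

## Working session

There is one attempt and no reset: what is moved stays moved. The work goes in short steps, Python scripts to look and compute and a tool call to move; the robot and the scene stay as the last step left them, time stands still between calls to the robot, and variables do not carry over. Pictures are saved under pics/ and viewed, at most 10 in all, crops included, and the job is handed in when it is done.

Besides the shell and the picture viewer there is one more tool, called after ">>>" by a JSON object that holds its "api" and its "payload", one argument or row to a line. send_rows: Moves the arm, as the interface text tells. Its arguments: {"type":"object","properties":{"series":{"type":"array","items":{"type":"object","properties":{"ax":{"type":"number"},"ay":{"type":"number"},"az":{"type":"number"},"dx":{"type":"number"},"dy":{"type":"number"},"dz":{"type":"number"},"hand":{"type":"number"}}}}},"required":["series"]}

```bash
mkdir -p pics; ls; cat > h.py <<'E'
import numpy as np,cv2
from cell import *
def save(n,f):
    g=get_image(n); np.savez('pics/'+f+'.npz',**{k:g[k] for k in('pixels','mtx','R','t')})
    cv2.imwrite('pics/'+f+'.png',g['pixels'][:,:,::-1]); return g
def load(f): return dict(np.load('pics/'+f+'.npz'))
def ray(g,u,v,fish=False):
    K,R,t=g['mtx'],np.array(g['R']),np.array(g['t']); x=(u-K[0][2])/K[0][0]; y=(v-K[1][2])/K[1][1]
    if fish:
        r=np.hypot(x,y); s=np.sin(r)/r if r>0 else 1; d=np.array([x*s,y*s,np.cos(r)])
    else: d=np.array([x,y,1.])
    return -R.T@t, R.T@d
def atz(g,u,v,z,fish=False):
    o,d=ray(g,u,v,fish); return o+d*(z-o[2])/d[2]
def proj(g,X,fish=False):
    c=np.array(g['R'])@np.array(X,float)+np.array(g['t']); K=g['mtx']
    if fish:
        n=np.hypot(c[0],c[1]); th=np.arctan2(n,c[2]); a=c[:2]/max(n,1e-9)*th
    else: a=c[:2]/c[2]
    return np.array([K[0][0]*a[0]+K[0][2],K[1][1]*a[1]+K[1][2]])
E
python3 - <<'E'
from h import *
a=save('scene','s0');b=save('top','t0')
print(read_state())
for g in(a,b): print(np.round(g['mtx'],1).tolist(),np.round(-g['R'].T@g['t']))
E
```

```text
pics
{'clock': 0.1, 'qpos': array([ 1.07628017,  0.6292319 ,  0.03844198,  1.51822329, -0.02699849,
        0.99632864, -0.02000566]), 'qd': array([-5.40087927e-06, -3.07142862e-03,  2.42697062e-03, -3.56327480e-03,
        2.16452215e-03, -1.20421088e-03, -5.05496562e-04]), 'tau': array([ 3.87879249e-03, -5.64527571e+01,  1.23038895e+00, -1.93972331e+01,
        1.11758709e-02,  5.48466473e-03,  5.83055396e-06]), 'eef_pos': array([ 270.01134962, -590.66737983,  230.5093913 ]), 'tool_rot': array([-3.13991930e+00,  1.45195318e-05,  4.28714586e-01]), 'force': array([-0.32225226, -0.15042842,  0.40324219]), 'torque': array([-0.02649612, -0.03184546, -0.022285  ]), 'gripper_force': 0.0, 'width': 85.55677008965002}
[[487.4, 0.0, 268.7], [0.0, 487.4, 205.9], [0.0, 0.0, 1.0]] [1222. -318.  669.]
[[536.0, 0.0, 286.4], [0.0, 536.0, 202.9], [0.0, 0.0, 1.0]] [ 334.  -85. 1199.]
```

View pics/s0.png

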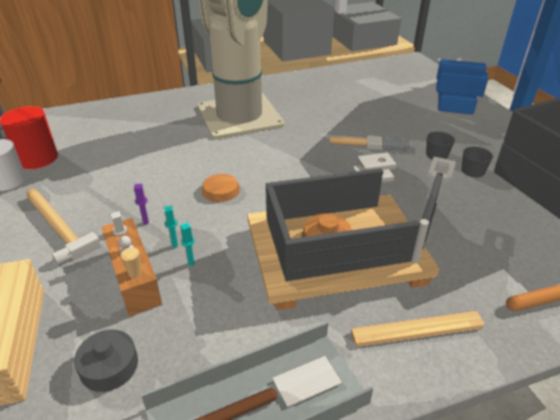

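View pics/t0.png

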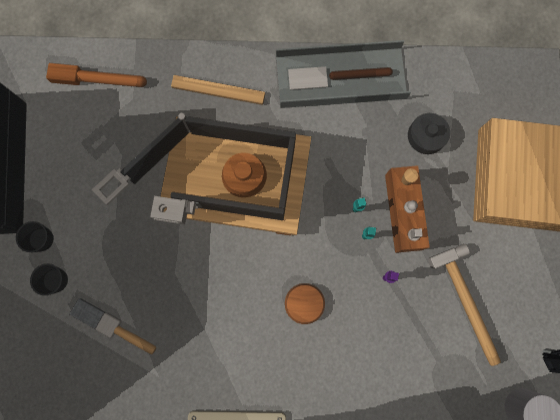

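The top view has image up = world +x and left = +y. The flask is centred near (240,178) with its hinge at (184,118), the open gate running to its lug at (110,184), and the yoke at (168,208).

Things that could be taken for the pin, by top-view pixel:
- grey square head in the rack: (416,234)
- ball stub: (410,207)
- sprue cone: (411,175)
- turquoise look-alikes: (360,204) and (369,233)
- purple look-alike: (391,277)

By the description I choose the grey square one at (416,234), and will check it in a crop.

```bash
python3 - <<'E'
from h import *
g=load('t0')['pixels'];s=load('s0')['pixels']
c=lambda im,x,y,w,h,W,H: cv2.resize(im[y:y+h,x:x+w],(W,H),interpolation=cv2.INTER_CUBIC)
A=c(g,90,105,225,135,800-0,480)
cv2.imwrite('pics/c1.png',A[:,:,::-1])
B=np.hstack([c(g,380,160,60,100,360,600),c(s,90,200,73,100,438,600)])
cv2.imwrite('pics/c2.png',B[:,:,::-1])
E
```

```text
(no output)
```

View pics/c1.png

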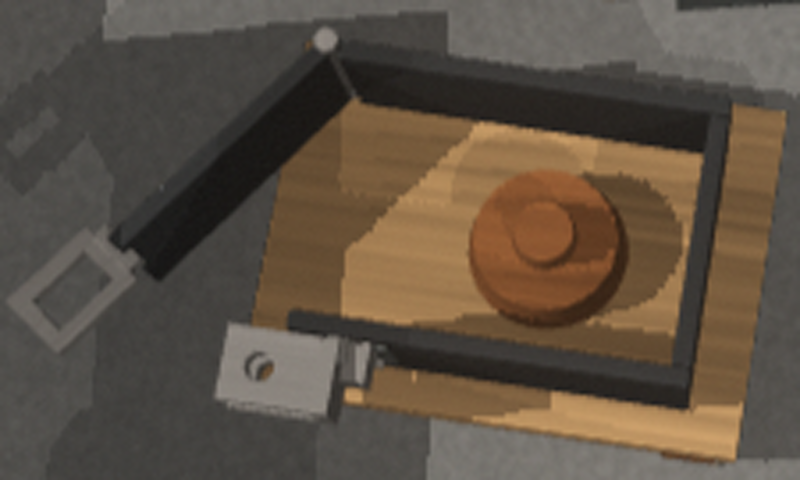

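View pics/c2.png

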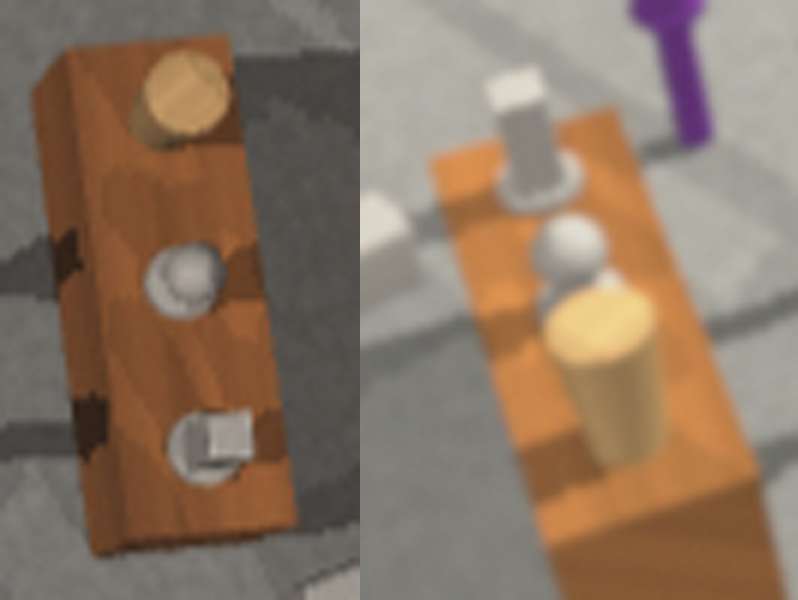

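The crop confirms it: a grey square head with its collar on the rack top, at (418,233) in the top view. The yoke hole is visible at about (163,208).

```bash
python3 - <<'E'
from h import *
from scipy.optimize import least_squares
g=load('t0')
P=lambda x,y,z: atz(g,90+(x+.5)/3.556-.5,105+(y+.5)/3.556-.5,z)
Q=lambda x,y,z: atz(g,380+(x+.5)/6-.5,160+(y+.5)/6-.5,z)
obs=[((730,105),(87.5,-125,130)),((688,405),(-87.5,-125,130)),((785,112),(112.5,-155,40)),((738,460),(-112.5,-155,40)),((325,40),(85,120,135))]
W=[(P(*a,b[2])[:2],np.array(b[:2])) for a,b in obs]
def f(p):
    c,s=np.cos(p[2]),np.sin(p[2]);return np.concatenate([np.array([[c,-s],[s,c]])@b+p[:2]-w for w,b in W])
r=least_squares(f,[400,100,0]);p=r.x;print('flask',p,np.round(r.fun.reshape(-1,2),1))
c,s=np.cos(p[2]),np.sin(p[2]);R=np.array([[c,-s],[s,c]])
h=P(260,366,132);print('hole',h, 'in flask',R.T@(h[:2]-p[:2]))
for q in((228,322),(340,335),(217,400),(333,410)):print('ear',R.T@(P(*q,132)[:2]-p[:2]))
l=P(72,291,117);H=R@[85,120]+p[:2];print('hinge',H,'lug',l)
d=R.T@(l[:2]-H);print(np.hypot(*d),'gate',np.arctan2(d[1],-d[0]))
print('head',Q(230,436,106),'collar',Q(205,448,70),'rackcorners',[Q(*k,66) for k in((70,48),(228,36),(298,525),(95,553))])
print('ball',Q(190,272,89),'head edges',[Q(*k,106) for k in((211,414),(251,410),(252,456),(210,460))])
print([np.round(proj(g,np.append(R@b+p[:2],z)),1) for b,z in(((-109,120),132),)])
E
```

```text
flask [ 6.06211363e+02  2.24538058e+01 -1.29489834e-01] [[ 1.6 -3.7]
 [ 5.7 -2. ]
 [-2.4  0.2]
 [-3.4  3. ]
 [-1.6  2.5]]
hole [514.47793776 154.70485383 132.        ] in flask [-108.04277213  119.29845099]
ear [-85.8045703  142.05101756]
ear [-83.64830471  77.8427838 ]
ear [-130.82635142  139.5451843 ]
ear [-126.64183267   73.90655198]
hinge [705.99512624 130.47325131] lug [558.66333537 269.0793572  117.        ]
202.28274565199342 gate 0.6254017825481192
head [ 478.53863698 -366.22768149  106.        ] collar [ 478.85208267 -366.50382678   70.        ] rackcorners [array([ 624.65907244, -321.78343035,   66.        ]), array([ 630.43862675, -379.47598953,   66.        ]), array([ 452.61915292, -399.85520496,   66.        ]), array([ 441.24100686, -327.66735273,   66.        ])]
ball [ 538.58708686 -357.95767547   89.        ] head edges [array([ 486.01413209, -359.87474621,  106.        ]), array([ 487.68752349, -373.69006557,  106.        ]), array([ 471.79155694, -373.6149035 ,  106.        ]), array([ 470.11432127, -359.14846919,  106.        ])]
[array([162.3, 208. ])]
```

>>> {"api": "send_rows", "payload": {
  "series": [
    {"az": 0.56, "dx": 68.5, "dy": -62.1, "dz": 0, "hand": 1},
    {"az": 0.56, "dx": 68.5, "dy": -62.1, "dz": 0, "hand": 1},
    {"az": 0.56, "dx": 68.5, "dy": -62.1, "dz": 0, "hand": 1},
    {"az": 0.56, "dx": 68.5, "dy": -62.1, "dz": 0, "hand": 1},
    {"az": 0.56, "dx": 68.5, "dy": -62.1, "dz": 0, "hand": 1},
    {"az": 0.56, "dx": 68.5, "dy": -62.1, "dz": 0, "hand": 1},
    {"az": 0.56, "dx": 68.5, "dy": -62.1, "dz": 0, "hand": 1},
    {"az": 0.56, "dx": 68.5, "dy": -62.1, "dz": 0, "hand": 1},
    {"az": 0.56, "dx": 68.5, "dy": -62.1, "dz": 0, "hand": 1},
    {"az": 0.56, "dx": 68.5, "dy": -62.1, "dz": 0, "hand": 1}
  ]
}}

```text
invalid input at $.series[0]: expected keys ax, ay, az, dx, dy, dz, hand
```

```bash
cat >> h.py <<'E'
def go(x,y,z,yaw=None):
    s=read_state(); p=s['eef_pos']; from scipy.spatial.transform import Rotation as Ro
    R=Ro.from_euler('xyz',s['tool_rot']).as_matrix(); d=R.T@(np.array([x,y,z])-p)/10
    T=Ro.from_euler('xyz',[np.pi,0,s['tool_rot'][2] if yaw is None else yaw]).as_matrix()
    a=Ro.from_matrix(R.T@T).as_rotvec()
    print('clk %.2f'%s['clock'],'pos',p.round(1),'rot',s['tool_rot'].round(3),'F',s['force'].round(1),'w %.1f g %.1f'%(s['width'],s['gripper_force']))
    print('d',d.round(2),'a',a.round(3))
E
python3 -c "
from h import *
go(635,259,231,-.13)"
```

```text
clk 0.10 pos [ 270.  -590.7  230.5] rot [-3.14   0.     0.429] F [-0.3 -0.2  0.4] w 85.6 g 0.0
d [ 6.852e+01 -6.210e+01  5.000e-02] a [-0.002  0.     0.559]
```

>>> {"api": "send_rows", "payload": {
  "series": [
    {"ax": 0, "ay": 0, "az": 0.56, "dx": 68.5, "dy": -62.1, "dz": 0, "hand": 1},
    {"ax": 0, "ay": 0, "az": 0.56, "dx": 68.5, "dy": -62.1, "dz": 0, "hand": 1},
    {"ax": 0, "ay": 0, "az": 0.56, "dx": 68.5, "dy": -62.1, "dz": 0, "hand": 1},
    {"ax": 0, "ay": 0, "az": 0.56, "dx": 68.5, "dy": -62.1, "dz": 0, "hand": 1},
    {"ax": 0, "ay": 0, "az": 0.56, "dx": 68.5, "dy": -62.1, "dz": 0, "hand": 1},
    {"ax": 0, "ay": 0, "az": 0.56, "dx": 68.5, "dy": -62.1, "dz": 0, "hand": 1},
    {"ax": 0, "ay": 0, "az": 0.56, "dx": 68.5, "dy": -62.1, "dz": 0, "hand": 1},
    {"ax": 0, "ay": 0, "az": 0.56, "dx": 68.5, "dy": -62.1, "dz": 0, "hand": 1},
    {"ax": 0, "ay": 0, "az": 0.56, "dx": 68.5, "dy": -62.1, "dz": 0, "hand": 1},
    {"ax": 0, "ay": 0, "az": 0.56, "dx": 68.5, "dy": -62.1, "dz": 0, "hand": 1}
  ]
}}

```text
clock: 1.1
eef_pos: [467.9, -129.7, 231.3]
tool_rot: [-3.142, 0.0, -0.131]
force: [1.2, -0.9, -0.1]
width: 0.3
gripper_force: 0.0
```

```bash
python3 -c "
from h import *
go(635,259,231,-.13)"
```

```text
clk 1.10 pos [ 467.9 -129.7  231.3] rot [-3.142  0.    -0.131] F [ 1.2 -0.9 -0.1] w 0.3 g 0.0
d [ 1.148e+01 -4.072e+01  3.000e-02] a [-0.     0.    -0.001]
```

>>> {"api": "send_rows", "payload": {
  "series": [
    {"ax": 0, "ay": 0, "az": 0, "dx": 11.5, "dy": -40.7, "dz": 0, "hand": 1},
    {"ax": 0, "ay": 0, "az": 0, "dx": 11.5, "dy": -40.7, "dz": 0, "hand": 1},
    {"ax": 0, "ay": 0, "az": 0, "dx": 11.5, "dy": -40.7, "dz": 0, "hand": 1},
    {"ax": 0, "ay": 0, "az": 0, "dx": 11.5, "dy": -40.7, "dz": 0, "hand": 1},
    {"ax": 0, "ay": 0, "az": 0, "dx": 11.5, "dy": -40.7, "dz": 0, "hand": 1},
    {"ax": 0, "ay": 0, "az": 0, "dx": 11.5, "dy": -40.7, "dz": 0, "hand": 1},
    {"ax": 0, "ay": 0, "az": 0, "dx": 11.5, "dy": -40.7, "dz": 0, "hand": 1},
    {"ax": 0, "ay": 0, "az": 0, "dx": 11.5, "dy": -40.7, "dz": 0, "hand": 1},
    {"ax": 0, "ay": 0, "az": 0, "dx": 11.5, "dy": -40.7, "dz": 0, "hand": 1},
    {"ax": 0, "ay": 0, "az": 0, "dx": 11.5, "dy": -40.7, "dz": 0, "hand": 1}
  ]
}}

```text
clock: 2.1
eef_pos: [634.3, 262.4, 229.9]
tool_rot: [-3.139, 0.001, -0.125]
force: [-0.6, 0.5, -0.0]
width: -0.4
gripper_force: 0.0
```

```bash
python3 -c "
from h import *
go(635,259,95,-.13)
save('wrist','w1')"
```

```text
clk 2.10 pos [634.3 262.4 229.9] rot [-3.139e+00  1.000e-03 -1.250e-01] F [-0.6  0.5 -0. ] w -0.4 g 0.0
d [ 0.13  0.36 13.48] a [-0.002  0.001  0.005]
```

View pics/w1.png

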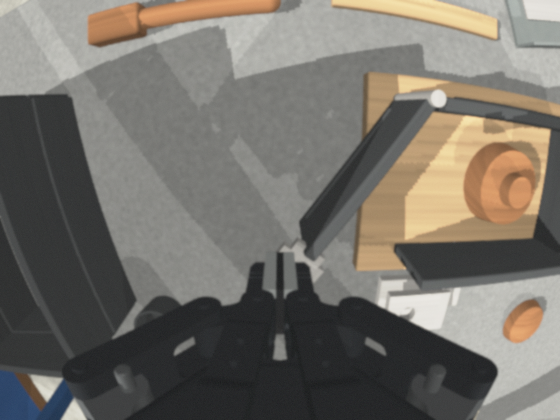

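The wrist view shows the hinge post at (437,98), the gate's free end near (310,240) with the lug under it, and the shut fingertips at (280,258). I'll check that the descent point is clear on the outer side.

```bash
python3 - <<'E'
from h import *
g=load('w1')
for X in([635,259,95],[706,130.5,135],[558.7,269,117],[604,226,126],[634,262,230]): print(X,proj(g,X,True).round())
print(atz(g,437,98,135,True), atz(g,320,259,126,True),atz(g,300,225,126,True))
E
```

```text
[635, 259, 95] [283. 195.]
[706, 130.5, 135] [437. 102.]
[558.7, 269, 117] [283. 283.]
[604, 226, 126] [328. 236.]
[634, 262, 230] [280. 268.]
[708.93906009 129.99702661 135.        ] [583.50950164 234.24745775 126.        ] [616.28812197 247.99016722 126.        ]
```

>>> {"api": "send_rows", "payload": {
  "series": [
    {"ax": 0, "ay": 0, "az": 0, "dx": 0, "dy": 0, "dz": 5, "hand": 1},
    {"ax": 0, "ay": 0, "az": 0, "dx": 0, "dy": 0, "dz": 10, "hand": 1},
    {"ax": 0, "ay": 0, "az": 0, "dx": 0, "dy": 0, "dz": 13.5, "hand": 1},
    {"ax": 0, "ay": 0, "az": 0, "dx": 0, "dy": 0, "dz": 13.5, "hand": 1},
    {"ax": 0, "ay": 0, "az": 0, "dx": -1, "dy": 2, "dz": 13.5, "hand": 1},
    {"ax": 0, "ay": 0, "az": 0, "dx": -1.7, "dy": 3.2, "dz": 13.5, "hand": 1},
    {"ax": 0, "ay": 0, "az": 0, "dx": -2.4, "dy": 4.5, "dz": 13.5, "hand": 1},
    {"ax": 0, "ay": 0, "az": 0, "dx": -3.1, "dy": 5.8, "dz": 13.5, "hand": 1},
    {"ax": 0, "ay": 0, "az": 0, "dx": -3.8, "dy": 7.1, "dz": 13.5, "hand": 1},
    {"ax": 0, "ay": 0, "az": 0, "dx": -4.5, "dy": 8.4, "dz": 13.5, "hand": 1}
  ]
}}

```text
clock: 3.15
eef_pos: [583.3, 179.7, 100.0]
tool_rot: [-3.137, -0.009, -0.132]
force: [4.2, 3.8, 0.2]
width: -0.5
gripper_force: 2.0
```

```bash
python3 -c "
from h import *
go(570,168,95)"
```

```text
clk 3.15 pos [583.3 179.7 100. ] rot [-3.137 -0.009 -0.132] F [4.2 3.8 0.2] w -0.5 g 2.0
d [-1.17  1.34  0.48] a [-0.005 -0.009  0.   ]
```

>>> {"api": "send_rows", "payload": {
  "series": [
    {"ax": 0, "ay": 0, "az": 0, "dx": -0.4, "dy": 0.5, "dz": 0, "hand": 1},
    {"ax": 0, "ay": 0, "az": 0, "dx": -0.8, "dy": 0.9, "dz": 0, "hand": 1},
    {"ax": 0, "ay": 0, "az": 0, "dx": -1.0, "dy": 1.1, "dz": 0, "hand": 1},
    {"ax": 0, "ay": 0, "az": 0, "dx": -1.0, "dy": 1.1, "dz": 0, "hand": 1}
  ]
}}

```text
clock: 3.55
eef_pos: [567.7, 170.0, 96.8]
tool_rot: [-3.141, 0.0, -0.131]
force: [1.2, 2.7, 1.5]
width: -0.2
gripper_force: 1.0
```

>>> {"api": "send_rows", "payload": {
  "series": [
    {"ax": 0, "ay": 0, "az": 0, "dx": 0, "dy": 0.2, "dz": 0, "hand": 1},
    {"ax": 0, "ay": 0, "az": 0, "dx": 0, "dy": 0.3, "dz": 0, "hand": 1},
    {"ax": 0, "ay": 0, "az": 0, "dx": 0, "dy": 0.3, "dz": 0, "hand": 1}
  ]
}}

```text
clock: 3.85
eef_pos: [567.0, 166.9, 96.1]
tool_rot: [3.141, 0.001, -0.131]
force: [1.0, 3.2, 1.6]
width: -0.0
gripper_force: 1.4
```

>>> {"api": "send_rows", "payload": {
  "series": [
    {"ax": 0, "ay": 0, "az": 0, "dx": 0, "dy": 0.15, "dz": 0, "hand": 1},
    {"ax": 0, "ay": 0, "az": 0, "dx": 0, "dy": 0.3, "dz": 0, "hand": 1},
    {"ax": 0, "ay": 0, "az": 0, "dx": 0, "dy": 0.3, "dz": 0, "hand": 1}
  ]
}}

```text
clock: 4.15
eef_pos: [566.9, 166.1, 96.2]
tool_rot: [-3.139, 0.0, -0.13]
force: [-0.9, 6.1, 1.1]
width: -0.4
gripper_force: 3.5
```

>>> {"api": "send_rows", "payload": {
  "series": [
    {"ax": 0, "ay": 0, "az": 0, "dx": 0, "dy": 0.15, "dz": 0, "hand": 1},
    {"ax": 0, "ay": 0, "az": 0, "dx": 0, "dy": 0.3, "dz": 0, "hand": 1},
    {"ax": 0, "ay": 0, "az": 0, "dx": 0, "dy": 0.3, "dz": 0, "hand": 1}
  ]
}}

```text
clock: 4.45
eef_pos: [566.8, 166.1, 96.2]
tool_rot: [-3.135, -0.0, -0.128]
force: [0.3, 12.6, -0.9]
width: -0.2
gripper_force: 6.0
```

```bash
python3 -c "
from h import *
go(570,168,95)"
```

```text
clk 4.45 pos [566.8 166.1  96.2] rot [-3.135 -0.    -0.128] F [ 0.3 12.6 -0.9] w -0.2 g 6.0
d [ 0.29 -0.23  0.12] a [-0.006 -0.     0.   ]
```

>>> {"api": "send_rows", "payload": {
  "series": [
    {"ax": 0, "ay": 0, "az": 0, "dx": 0, "dy": -2, "dz": 0, "hand": 1},
    {"ax": 0, "ay": 0, "az": 0, "dx": 0, "dy": -3.5, "dz": 0, "hand": 1},
    {"ax": 0, "ay": 0, "az": 0, "dx": 0, "dy": -3.5, "dz": -5, "hand": 1},
    {"ax": 0, "ay": 0, "az": 0, "dx": 0, "dy": -3.5, "dz": -10, "hand": 1},
    {"ax": 0, "ay": 0, "az": 0, "dx": 0, "dy": -3.5, "dz": -13.5, "hand": 0.3},
    {"ax": 0, "ay": 0, "az": 0, "dx": 0, "dy": -3.5, "dz": -13.5, "hand": 0}
  ]
}}

```text
clock: 5.05
eef_pos: [574.4, 195.6, 236.4]
tool_rot: [-3.138, -0.009, -0.132]
force: [0.1, 0.2, 0.3]
width: 28.2
gripper_force: 0.0
```

```bash
python3 -c "
from h import *
g=load('w1');print('cam',-g['R'].T@g['t'],g['R'].T@[0,0,1])
go(440,155,200)"
```

```text
cam [708.76151592 252.62743569 372.67705974] [-0.29358972  0.03862624 -0.95515082]
clk 5.05 pos [574.4 195.6 236.4] rot [-3.138 -0.009 -0.132] F [0.1 0.2 0.3] w 28.2 g 0.0
d [-12.82   5.8    3.51] a [-0.003 -0.009  0.   ]
```

>>> {"api": "send_rows", "payload": {
  "series": [
    {"ax": 0, "ay": 0, "az": 0, "dx": -12, "dy": 5.5, "dz": 3, "hand": 0},
    {"ax": 0, "ay": 0, "az": 0, "dx": -12, "dy": 5.5, "dz": 3, "hand": 0},
    {"ax": 0, "ay": 0, "az": 0, "dx": -12, "dy": 5.5, "dz": 3, "hand": 0},
    {"ax": 0, "ay": 0, "az": 0, "dx": -12, "dy": 5.5, "dz": 3, "hand": 0}
  ]
}}

```text
clock: 5.45
eef_pos: [437.6, 153.5, 199.2]
tool_rot: [3.136, 0.01, -0.132]
force: [1.1, -0.5, 0.8]
width: 84.5
gripper_force: 0.0
```

```bash
python3 -c "
from h import *
g=save('wrist','w2');print('cam',-g['R'].T@g['t'],g['R'].T@[0,0,1])
go(440,155,200);u,v=proj(g,[514.5,155,132],True);print(u,v)
u,v=int(u)-100,max(0,int(v)-75);print(u,v)
c=cv2.resize(g['pixels'][v:v+150,u:u+200],(800,600),interpolation=cv2.INTER_CUBIC);cv2.imwrite('pics/w2c.png',c[:,:,::-1])"
```

```text
cam [513.37883043 144.25362771 341.34973371] [-0.30246495  0.033939   -0.95255609]
clk 5.50 pos [441.8 155.1 200.2] rot [ 3.139  0.004 -0.131] F [1.  0.4 1.2] w 85.6 g 0.0
d [-0.18  0.03  0.02] a [0.003 0.004 0.   ]
260.4374997668388 107.6494874751869
160 32
```

View pics/w2c.png

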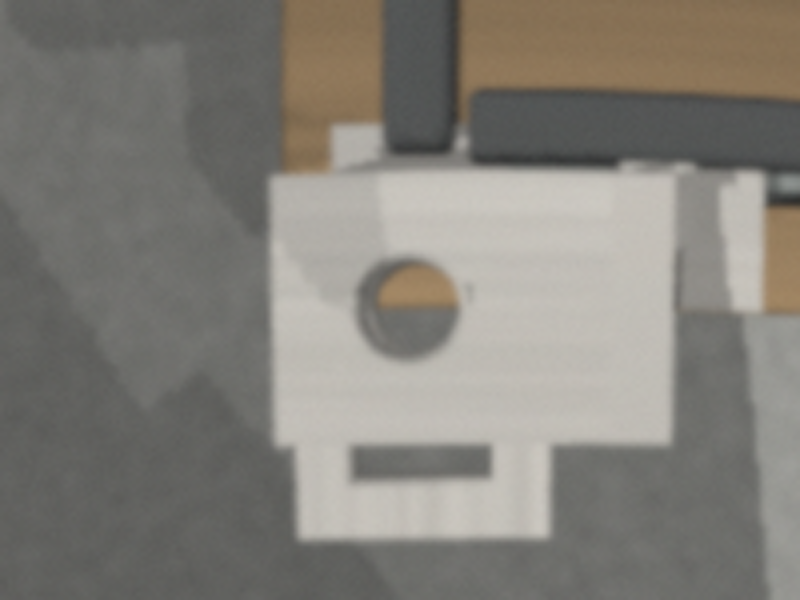

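The crop shows the gate end against the yoke and the lug between the ears. The hole centre is at crop (408,308), image (261.6,108.6), and it is clear through to the board and bench below.

```bash
python3 -c "
from h import *
g=load('w2');print('hole',atz(g,261.6,108.6,132,True))
print([atz(g,160+x/4-.4,32+y/4-.4,132,True).round(1) for x,y in((271,176),(675,174),(671,443),(275,445),(357,308),(461,308),(408,257),(408,360))])
h=save('top','t1');print('tcpcam',h['t'])
go(405,-358,230,.08)"
```

```text
hole [513.7882409  154.35268006 132.        ]
[array([538.4, 173. , 132. ]), array([530.3, 109.5, 132. ]), array([486.8, 115.2, 132. ]), array([495. , 178.8, 132. ]), array([515. , 162.4, 132. ]), array([512.6, 146. , 132. ]), array([521.9, 153.2, 132. ]), array([505.5, 155.5, 132. ])]
tcpcam [-105.992506    542.48559779 1118.05129585]
clk 5.55 pos [444.4 156.  200.8] rot [ 3.14e+00  1.00e-03 -1.31e-01] F [1.1 0.1 0.2] w 85.4 g 0.0
d [ 2.83 51.48 -2.86] a [ 0.001  0.001 -0.211]
```

>>> {"api": "send_rows", "payload": {
  "series": [
    {"ax": 0, "ay": 0, "az": -0.21, "dx": 2.8, "dy": 51.5, "dz": 0, "hand": 0},
    {"ax": 0, "ay": 0, "az": -0.21, "dx": 2.8, "dy": 51.5, "dz": 0, "hand": 0},
    {"ax": 0, "ay": 0, "az": -0.21, "dx": 2.8, "dy": 51.5, "dz": 0, "hand": 0},
    {"ax": 0, "ay": 0, "az": -0.21, "dx": 2.8, "dy": 51.5, "dz": 0, "hand": 0},
    {"ax": 0, "ay": 0, "az": -0.21, "dx": 2.8, "dy": 51.5, "dz": 0, "hand": 0},
    {"ax": 0, "ay": 0, "az": -0.21, "dx": 2.8, "dy": 51.5, "dz": 0, "hand": 0},
    {"ax": 0, "ay": 0, "az": -0.21, "dx": 2.8, "dy": 51.5, "dz": 0, "hand": 0},
    {"ax": 0, "ay": 0, "az": -0.21, "dx": 2.8, "dy": 51.5, "dz": 0, "hand": 0},
    {"ax": 0, "ay": 0, "az": -0.21, "dx": 2.8, "dy": 51.5, "dz": 0, "hand": 0},
    {"ax": 0, "ay": 0, "az": -0.21, "dx": 2.8, "dy": 51.5, "dz": 0, "hand": 0}
  ]
}}

```text
clock: 6.55
eef_pos: [407.1, -345.2, 201.1]
tool_rot: [3.141, -0.001, 0.078]
force: [1.0, -0.1, 0.0]
width: 85.4
gripper_force: 0.0
```

>>> {"api": "send_rows", "payload": {
  "series": [
    {"ax": 0, "ay": 0, "az": 0, "dx": 0, "dy": 0.5, "dz": 0, "hand": 0},
    {"ax": 0, "ay": 0, "az": 0, "dx": 0, "dy": 0.5, "dz": 0, "hand": 0},
    {"ax": 0, "ay": 0, "az": 0, "dx": 0, "dy": 0.5, "dz": 0, "hand": 0}
  ]
}}

```text
clock: 6.85
eef_pos: [407.7, -345.9, 200.8]
tool_rot: [-3.14, 0.0, 0.08]
force: [-0.6, 1.0, 0.8]
width: 85.5
gripper_force: 0.0
```

```bash
python3 -c "
from h import *
g=save('wrist','w3')
go(479,-366,200);u,v=proj(g,[478.7,-366.3,106],True);print(u,v)
u,v=int(u)-100,max(0,int(v)-75);print(u,v)
c=cv2.resize(g['pixels'][v:v+150,u:u+200],(800,600),interpolation=cv2.INTER_CUBIC);cv2.imwrite('pics/w3c.png',c[:,:,::-1])"
```

```text
clk 6.90 pos [ 407.8 -345.2  200.9] rot [-3.14   0.     0.081] F [ 0.2  0.1 -0.3] w 85.2 g 0.0
d [6.93 2.65 0.09] a [-0.001  0.    -0.   ]
315.47883158108965 118.40710583615075
215 43
```

View pics/w3c.png

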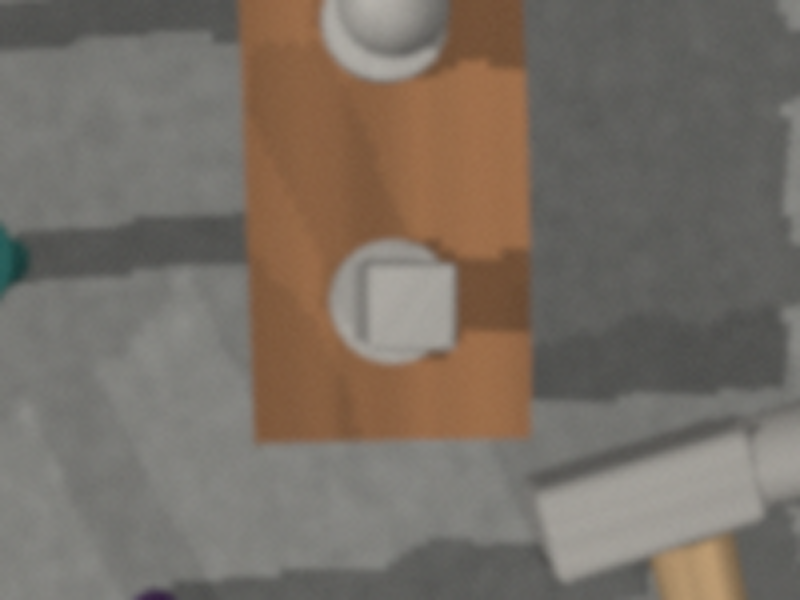

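The square head's top corners are at crop (367,265), (456,262), (458,349) and (368,350), nearly aligned with the tool. The hammer head lies clear at (650,500).

```bash
python3 -c "
from h import *
g=load('w3')
c=[atz(g,215+x/4-.4,43+y/4-.4,106,True)[:2] for x,y in((367,265),(456,262),(458,349),(368,350))]
m=np.mean(c,0);print(np.round(c,1).tolist(),m)
e=[c[0]-c[3],c[1]-c[2]];print([np.arctan2(k[1],k[0]) for k in e],[np.arctan2(k[0],-k[1]) for k in (c[1]-c[0],c[2]-c[3])])
print('collar',atz(g,215+392/4-.4,43+302/4-.4,70,True))
go(m[0],m[1],77,.08)"
```

```text
[[485.0, -359.1], [487.3, -375.2], [471.3, -377.1], [469.5, -360.6]] [ 478.28467996 -367.98480887]
[np.float64(0.10155696262708024), np.float64(0.120926594378864)] [np.float64(0.13760918693276683), np.float64(0.10999856485875069)]
collar [ 478.16340504 -367.85338816   70.        ]
clk 6.90 pos [ 407.8 -345.2  200.9] rot [-3.14   0.     0.081] F [ 0.2  0.1 -0.3] w 85.2 g 0.0
d [ 6.84  2.85 12.39] a [-0.001  0.     0.001]
```

>>> {"api": "send_rows", "payload": {
  "series": [
    {"ax": 0, "ay": 0, "az": -0.035, "dx": 6.85, "dy": 2.83, "dz": 0, "hand": 0},
    {"ax": 0, "ay": 0, "az": -0.035, "dx": 6.85, "dy": 2.83, "dz": 0, "hand": 0},
    {"ax": 0, "ay": 0, "az": -0.035, "dx": 6.85, "dy": 2.83, "dz": 3, "hand": 0},
    {"ax": 0, "ay": 0, "az": -0.035, "dx": 6.85, "dy": 2.83, "dz": 6, "hand": 0},
    {"ax": 0, "ay": 0, "az": -0.035, "dx": 6.85, "dy": 2.83, "dz": 9, "hand": 0},
    {"ax": 0, "ay": 0, "az": -0.035, "dx": 6.85, "dy": 2.83, "dz": 11, "hand": 0},
    {"ax": 0, "ay": 0, "az": -0.035, "dx": 6.85, "dy": 2.83, "dz": 12.3, "hand": 0},
    {"ax": 0, "ay": 0, "az": -0.035, "dx": 6.85, "dy": 2.83, "dz": 12.3, "hand": 0},
    {"ax": 0, "ay": 0, "az": -0.035, "dx": 6.85, "dy": 2.83, "dz": 12.3, "hand": 0}
  ]
}}

```text
clock: 7.8
eef_pos: [478.4, -369.2, 79.0]
tool_rot: [3.141, -0.001, 0.115]
force: [-0.0, 0.3, -0.4]
width: 85.4
gripper_force: 0.0
```

```bash
python3 -c "
from h import *
go(478.3,-367.8,77)"
```

```text
clk 7.80 pos [ 478.4 -369.2   79. ] rot [ 3.141e+00 -1.000e-03  1.150e-01] F [-0.   0.3 -0.4] w 85.4 g 0.0
d [ 0.   -0.14  0.2 ] a [ 0.    -0.001 -0.   ]
```

Close gradually, wait, then read.

>>> {"api": "send_rows", "payload": {
  "series": [
    {"ax": 0, "ay": 0, "az": 0, "dx": 0, "dy": -0.1, "dz": 0, "hand": 0.4},
    {"ax": 0, "ay": 0, "az": 0, "dx": 0, "dy": -0.1, "dz": 0, "hand": 0.6},
    {"ax": 0, "ay": 0, "az": 0, "dx": 0, "dy": -0.1, "dz": 0, "hand": 0.7},
    {"ax": 0, "ay": 0, "az": 0, "dx": 0, "dy": -0.1, "dz": 0, "hand": 0.8},
    {"ax": 0, "ay": 0, "az": 0, "dx": 0, "dy": -0.1, "dz": 0, "hand": 1},
    {"ax": 0, "ay": 0, "az": 0, "dx": 0, "dy": -0.1, "dz": 0, "hand": 1},
    {"ax": 0, "ay": 0, "az": 0, "dx": 0, "dy": -0.1, "dz": 0, "hand": 1}
  ]
}}

```text
clock: 8.5
eef_pos: [477.6, -368.7, 78.7]
tool_rot: [3.141, -0.0, 0.114]
force: [-1.2, 1.0, 4.9]
width: 14.7
gripper_force: 58.7
```

>>> {"api": "send_rows", "payload": {
  "series": [
    {"ax": 0, "ay": 0, "az": 0, "dx": 0, "dy": 0, "dz": -2, "hand": 1},
    {"ax": 0, "ay": 0, "az": 0, "dx": 0, "dy": 0, "dz": -5, "hand": 1},
    {"ax": 0, "ay": 0, "az": 0, "dx": 0, "dy": 0, "dz": -9, "hand": 1},
    {"ax": 0, "ay": 0, "az": 0, "dx": 0, "dy": 0, "dz": -13, "hand": 1},
    {"ax": 0, "ay": 0, "az": 0, "dx": 0, "dy": 0, "dz": -17, "hand": 1},
    {"ax": 0, "ay": 0, "az": 0, "dx": 0, "dy": 0, "dz": -18, "hand": 1},
    {"ax": 0, "ay": 0, "az": 0, "dx": 0, "dy": 0, "dz": -18, "hand": 1}
  ]
}}

```text
clock: 9.2
eef_pos: [478.1, -369.2, 259.6]
tool_rot: [3.14, -0.002, 0.114]
force: [-0.7, 0.4, -1.6]
width: 14.4
gripper_force: 58.7
```

```bash
python3 -c "
from h import *
go(513.8,154.4,260)"
```

```text
clk 9.20 pos [ 478.1 -369.2  259.6] rot [ 3.14e+00 -2.00e-03  1.14e-01] F [-0.7  0.4 -1.6] w 14.4 g 58.7
d [  9.49 -51.61  -0.12] a [ 0.002 -0.002 -0.   ]
```

>>> {"api": "send_rows", "payload": {
  "series": [
    {"ax": 0, "ay": 0, "az": 0, "dx": 0.8, "dy": -4, "dz": 0, "hand": 1},
    {"ax": 0, "ay": 0, "az": 0, "dx": 1.6, "dy": -8.5, "dz": 0, "hand": 1},
    {"ax": 0, "ay": 0, "az": 0, "dx": 9.5, "dy": -51.6, "dz": 0, "hand": 1},
    {"ax": 0, "ay": 0, "az": 0, "dx": 9.5, "dy": -51.6, "dz": 0, "hand": 1},
    {"ax": 0, "ay": 0, "az": 0, "dx": 9.5, "dy": -51.6, "dz": 0, "hand": 1},
    {"ax": 0, "ay": 0, "az": 0, "dx": 9.5, "dy": -51.6, "dz": 0, "hand": 1},
    {"ax": 0, "ay": 0, "az": 0, "dx": 9.5, "dy": -51.6, "dz": 0, "hand": 1},
    {"ax": 0, "ay": 0, "az": 0, "dx": 9.5, "dy": -51.6, "dz": 0, "hand": 1},
    {"ax": 0, "ay": 0, "az": 0, "dx": 9.5, "dy": -51.6, "dz": 0, "hand": 1},
    {"ax": 0, "ay": 0, "az": 0, "dx": 9.5, "dy": -51.6, "dz": 0, "hand": 1}
  ]
}}

```text
clock: 10.2
eef_pos: [509.0, 118.4, 256.0]
tool_rot: [3.141, 0.004, 0.114]
force: [0.5, -0.1, -1.1]
width: 15.1
gripper_force: 58.8
```

```bash
python3 -c "
from h import *
go(513.8,154.4,225,.114)"
```

```text
clk 10.20 pos [509.  118.4 256. ] rot [3.141 0.004 0.114] F [ 0.5 -0.1 -1.1] w 15.1 g 58.8
d [ 0.89 -3.53  3.09] a [ 0.001  0.004 -0.   ]
```

>>> {"api": "send_rows", "payload": {
  "series": [
    {"ax": 0, "ay": 0, "az": 0, "dx": 0.5, "dy": -1.5, "dz": 0, "hand": 1},
    {"ax": 0, "ay": 0, "az": 0, "dx": 0.8, "dy": -3, "dz": 1.5, "hand": 1},
    {"ax": 0, "ay": 0, "az": 0, "dx": 0.8, "dy": -3, "dz": 3, "hand": 1},
    {"ax": 0, "ay": 0, "az": 0, "dx": 0.8, "dy": -3, "dz": 3, "hand": 1},
    {"ax": 0, "ay": 0, "az": 0, "dx": 0.8, "dy": -3, "dz": 3, "hand": 1}
  ]
}}

```text
clock: 10.7
eef_pos: [514.4, 146.4, 227.0]
tool_rot: [3.14, 0.003, 0.113]
force: [0.0, -1.5, -0.8]
width: 15.2
gripper_force: 59.0
```

```bash
python3 -c "
from h import *
save('wrist','w4');g=save('scene','s4');go(513.8,154.4,208,.114)
p,q=proj(g,[514,154,132]);print(p,q)
a=g['pixels'][int(q)-60:int(q)+15,int(p)-50:int(p)+50];cv2.imwrite('pics/s4c.png',cv2.resize(a,(800,600),interpolation=cv2.INTER_CUBIC)[:,:,::-1])"
```

```text
clk 10.80 pos [515.4 146.6 228.3] rot [3.141 0.    0.113] F [-0.4 -0.5 -0.9] w 15.0 g 59.0
d [-0.07 -0.79  2.03] a [ 0.     0.    -0.001]
380.6784036852232 158.21824894401632
```

View pics/s4c.png

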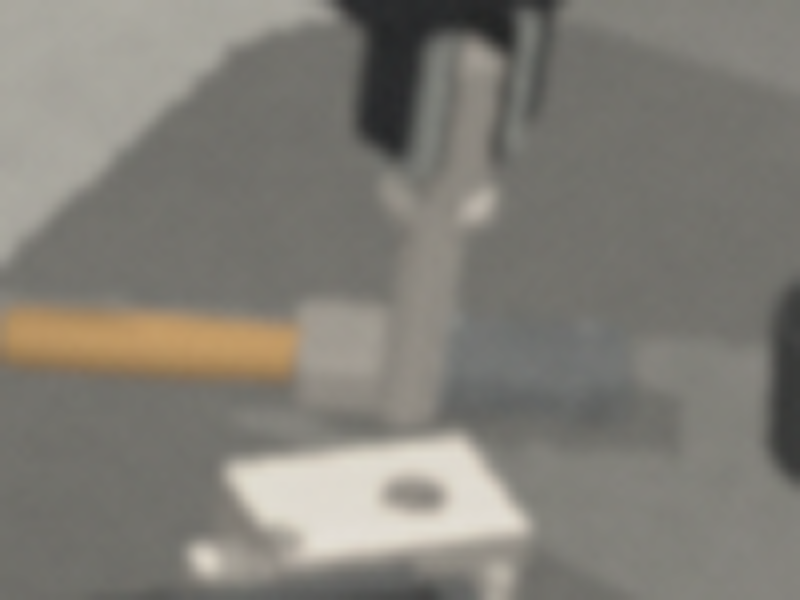

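```bash
python3 -c "
from h import *
g=load('s4')
for X in([515.4,146.6,157.6],[515.4,146.6,218],[515.4,146.6,255],[513.8,154.4,132]): print(X,(proj(g,X)-[330,98])*8+3.5)
# horizontal offset in y from pixels: fit
for (x,y),z in(((410,415),157.6),((438,205),216),((415,495),132)):
  print(z,atz(g,330+(x-3.5)/8,98+(y-3.5)/8,z))
"
```

```text
[515.4, 146.6, 157.6] [398.5710292 405.9073378]
[515.4, 146.6, 218] [431.69399964 186.74684231]
[515.4, 146.6, 255] [453.36019198  43.39093606]
[513.8, 154.4, 132] [409.95465063 484.53628952]
157.6 [520.05856111 147.16516504 157.6       ]
216 [520.54627294 145.68505162 216.        ]
132 [518.44840126 153.23253607 132.        ]
```

The pin hangs above the yoke with its nose at crop (410,415) and the hole at (415,495). In this same view the hole lies about (-1.6, +6.1) mm from the nose, which agrees with my calibration. I'll align and come down gently.

>>> {"api": "send_rows", "payload": {
  "series": [
    {"ax": 0, "ay": 0, "az": 0, "dx": -0.1, "dy": -0.4, "dz": 0, "hand": 1},
    {"ax": 0, "ay": 0, "az": 0, "dx": -0.1, "dy": -0.75, "dz": 0.8, "hand": 1},
    {"ax": 0, "ay": 0, "az": 0, "dx": -0.1, "dy": -0.75, "dz": 1.6, "hand": 1},
    {"ax": 0, "ay": 0, "az": 0, "dx": -0.1, "dy": -0.75, "dz": 1.9, "hand": 1},
    {"ax": 0, "ay": 0, "az": 0, "dx": -0.1, "dy": -0.75, "dz": 1.9, "hand": 1},
    {"ax": 0, "ay": 0, "az": 0, "dx": -0.1, "dy": -0.75, "dz": 1.9, "hand": 1}
  ]
}}

```text
clock: 11.4
eef_pos: [513.4, 154.6, 209.2]
tool_rot: [3.141, 0.0, 0.114]
force: [-0.6, 0.6, -1.1]
width: 14.7
gripper_force: 59.0
```

```bash
python3 -c "
from h import *
go(513.8,154.0,200,.114)"
```

```text
clk 11.40 pos [513.4 154.6 209.2] rot [3.141 0.    0.114] F [-0.6  0.6 -1.1] w 14.7 g 59.0
d [0.03 0.07 0.92] a [ 0.  0. -0.]
```

>>> {"api": "send_rows", "payload": {
  "series": [
    {"ax": 0, "ay": 0, "az": 0, "dx": 0.02, "dy": 0.02, "dz": 0.2, "hand": 1},
    {"ax": 0, "ay": 0, "az": 0, "dx": 0.02, "dy": 0.02, "dz": 0.4, "hand": 1},
    {"ax": 0, "ay": 0, "az": 0, "dx": 0.02, "dy": 0.02, "dz": 0.6, "hand": 1},
    {"ax": 0, "ay": 0, "az": 0, "dx": 0.02, "dy": 0.02, "dz": 0.8, "hand": 1},
    {"ax": 0, "ay": 0, "az": 0, "dx": 0.02, "dy": 0.02, "dz": 0.9, "hand": 1},
    {"ax": 0, "ay": 0, "az": 0, "dx": 0.02, "dy": 0.02, "dz": 0.9, "hand": 1}
  ]
}}

```text
clock: 12.0
eef_pos: [513.5, 154.6, 200.1]
tool_rot: [3.142, 0.0, 0.114]
force: [-0.3, -0.2, -0.9]
width: 15.2
gripper_force: 59.0
```

>>> {"api": "send_rows", "payload": {
  "series": [
    {"ax": 0, "ay": 0, "az": 0, "dx": 0, "dy": 0, "dz": 0.2, "hand": 1},
    {"ax": 0, "ay": 0, "az": 0, "dx": 0, "dy": 0, "dz": 0.4, "hand": 1},
    {"ax": 0, "ay": 0, "az": 0, "dx": 0, "dy": 0, "dz": 0.6, "hand": 1},
    {"ax": 0, "ay": 0, "az": 0, "dx": 0, "dy": 0, "dz": 0.6, "hand": 1},
    {"ax": 0, "ay": 0, "az": 0, "dx": 0, "dy": 0, "dz": 0.6, "hand": 1}
  ]
}}

```text
clock: 12.5
eef_pos: [513.6, 154.6, 194.2]
tool_rot: [3.142, 0.0, 0.114]
force: [-0.4, 0.5, -1.0]
width: 15.1
gripper_force: 59.0
```

>>> {"api": "send_rows", "payload": {
  "series": [
    {"ax": 0, "ay": 0, "az": 0, "dx": 0, "dy": 0, "dz": 0.2, "hand": 1},
    {"ax": 0, "ay": 0, "az": 0, "dx": 0, "dy": 0, "dz": 0.4, "hand": 1},
    {"ax": 0, "ay": 0, "az": 0, "dx": 0, "dy": 0, "dz": 0.6, "hand": 1},
    {"ax": 0, "ay": 0, "az": 0, "dx": 0, "dy": 0, "dz": 0.8, "hand": 1},
    {"ax": 0, "ay": 0, "az": 0, "dx": 0, "dy": 0, "dz": 1.0, "hand": 1},
    {"ax": 0, "ay": 0, "az": 0, "dx": 0, "dy": 0, "dz": 1.0, "hand": 1}
  ]
}}

```text
clock: 13.1
eef_pos: [513.4, 154.5, 184.0]
tool_rot: [3.141, 0.001, 0.114]
force: [0.2, 0.7, -0.8]
width: 15.0
gripper_force: 59.0
```

>>> {"api": "send_rows", "payload": {
  "series": [
    {"ax": 0, "ay": 0, "az": 0, "dx": 0, "dy": 0, "dz": 0.2, "hand": 1},
    {"ax": 0, "ay": 0, "az": 0, "dx": 0, "dy": 0, "dz": 0.4, "hand": 1},
    {"ax": 0, "ay": 0, "az": 0, "dx": 0, "dy": 0, "dz": 0.6, "hand": 1},
    {"ax": 0, "ay": 0, "az": 0, "dx": 0, "dy": 0, "dz": 0.8, "hand": 1},
    {"ax": 0, "ay": 0, "az": 0, "dx": 0, "dy": 0, "dz": 0.8, "hand": 1}
  ]
}}

```text
clock: 13.6
eef_pos: [513.4, 154.5, 176.0]
tool_rot: [3.141, 0.001, 0.114]
force: [0.3, 0.7, -1.3]
width: 14.5
gripper_force: 59.0
```

>>> {"api": "send_rows", "payload": {
  "series": [
    {"ax": 0, "ay": 0, "az": 0, "dx": 0, "dy": 0, "dz": 0.2, "hand": 1},
    {"ax": 0, "ay": 0, "az": 0, "dx": 0, "dy": 0, "dz": 0.4, "hand": 1},
    {"ax": 0, "ay": 0, "az": 0, "dx": 0, "dy": 0, "dz": 0.6, "hand": 1},
    {"ax": 0, "ay": 0, "az": 0, "dx": 0, "dy": 0, "dz": 0.8, "hand": 1},
    {"ax": 0, "ay": 0, "az": 0, "dx": 0, "dy": 0, "dz": 0.8, "hand": 1}
  ]
}}

```text
clock: 14.1
eef_pos: [513.4, 154.5, 168.0]
tool_rot: [3.141, 0.001, 0.114]
force: [0.4, -0.0, -1.0]
width: 14.9
gripper_force: 59.0
```

>>> {"api": "send_rows", "payload": {
  "series": [
    {"ax": 0, "ay": 0, "az": 0, "dx": 0, "dy": 0, "dz": 0.3, "hand": 1},
    {"ax": 0, "ay": 0, "az": 0, "dx": 0, "dy": 0, "dz": 0.6, "hand": 1},
    {"ax": 0, "ay": 0, "az": 0, "dx": 0, "dy": 0, "dz": 0.9, "hand": 1},
    {"ax": 0, "ay": 0, "az": 0, "dx": 0, "dy": 0, "dz": 1.2, "hand": 1},
    {"ax": 0, "ay": 0, "az": 0, "dx": 0, "dy": 0, "dz": 1.2, "hand": 1}
  ]
}}

```text
clock: 14.6
eef_pos: [513.3, 154.5, 155.8]
tool_rot: [3.141, 0.001, 0.114]
force: [0.4, 0.2, -1.6]
width: 14.7
gripper_force: 59.0
```

Still free. About 11 mm remain, and I'll slow down near the seat.

>>> {"api": "send_rows", "payload": {
  "series": [
    {"ax": 0, "ay": 0, "az": 0, "dx": 0, "dy": 0, "dz": 0.3, "hand": 1},
    {"ax": 0, "ay": 0, "az": 0, "dx": 0, "dy": 0, "dz": 0.6, "hand": 1},
    {"ax": 0, "ay": 0, "az": 0, "dx": 0, "dy": 0, "dz": 0.8, "hand": 1},
    {"ax": 0, "ay": 0, "az": 0, "dx": 0, "dy": 0, "dz": 0.95, "hand": 1},
    {"ax": 0, "ay": 0, "az": 0, "dx": 0, "dy": 0, "dz": 0.95, "hand": 1}
  ]
}}

```text
clock: 15.1
eef_pos: [513.5, 154.6, 146.6]
tool_rot: [3.142, 0.0, 0.114]
force: [0.7, -0.3, -1.8]
width: 14.9
gripper_force: 59.0
```

>>> {"api": "send_rows", "payload": {
  "series": [
    {"ax": 0, "ay": 0, "az": 0, "dx": 0, "dy": 0, "dz": 0.05, "hand": 1},
    {"ax": 0, "ay": 0, "az": 0, "dx": 0, "dy": 0, "dz": 0.1, "hand": 1},
    {"ax": 0, "ay": 0, "az": 0, "dx": 0, "dy": 0, "dz": 0.15, "hand": 1},
    {"ax": 0, "ay": 0, "az": 0, "dx": 0, "dy": 0, "dz": 0.15, "hand": 1}
  ]
}}

```text
clock: 15.5
eef_pos: [513.6, 154.6, 145.3]
tool_rot: [3.142, -0.0, 0.114]
force: [-0.4, 0.1, -0.7]
width: 14.7
gripper_force: 59.0
```

>>> {"api": "send_rows", "payload": {
  "series": [
    {"ax": 0, "ay": 0, "az": 0, "dx": 0, "dy": 0, "dz": 0.05, "hand": 1},
    {"ax": 0, "ay": 0, "az": 0, "dx": 0, "dy": 0, "dz": 0.1, "hand": 1},
    {"ax": 0, "ay": 0, "az": 0, "dx": 0, "dy": 0, "dz": 0.1, "hand": 1},
    {"ax": 0, "ay": 0, "az": 0, "dx": 0, "dy": 0, "dz": 0.1, "hand": 1}
  ]
}}

```text
clock: 15.9
eef_pos: [513.7, 154.6, 144.6]
tool_rot: [-3.142, -0.0, 0.114]
force: [-2.1, 0.2, 4.3]
width: 14.8
gripper_force: 59.6
```

>>> {"api": "send_rows", "payload": {
  "series": [
    {"ax": 0, "ay": 0, "az": 0, "dx": 0, "dy": 0, "dz": 0.05, "hand": 1},
    {"ax": 0, "ay": 0, "az": 0, "dx": 0, "dy": 0, "dz": 0.1, "hand": 1},
    {"ax": 0, "ay": 0, "az": 0, "dx": 0, "dy": 0, "dz": 0.1, "hand": 1}
  ]
}}

```text
clock: 16.2
eef_pos: [513.8, 154.6, 144.5]
tool_rot: [-3.141, -0.001, 0.114]
force: [-3.3, -0.1, 12.1]
width: 15.0
gripper_force: 60.9
```

Seated at TCP z 144.5 with the force rising. I'll relax the push, then open and rise straight up.

>>> {"api": "send_rows", "payload": {
  "series": [
    {"ax": 0, "ay": 0, "az": 0, "dx": 0, "dy": 0, "dz": -0.13, "hand": 1},
    {"ax": 0, "ay": 0, "az": 0, "dx": 0, "dy": 0, "dz": -0.13, "hand": 1},
    {"ax": 0, "ay": 0, "az": 0, "dx": 0, "dy": 0, "dz": -0.13, "hand": 0.7},
    {"ax": 0, "ay": 0, "az": 0, "dx": 0, "dy": 0, "dz": -0.13, "hand": 0.5},
    {"ax": 0, "ay": 0, "az": 0, "dx": 0, "dy": 0, "dz": -0.13, "hand": 0.3},
    {"ax": 0, "ay": 0, "az": 0, "dx": 0, "dy": 0, "dz": -0.13, "hand": 0.3},
    {"ax": 0, "ay": 0, "az": 0, "dx": 0, "dy": 0, "dz": -2, "hand": 0.3},
    {"ax": 0, "ay": 0, "az": 0, "dx": 0, "dy": 0, "dz": -5, "hand": 0.3},
    {"ax": 0, "ay": 0, "az": 0, "dx": 0, "dy": 0, "dz": -9, "hand": 0.3}
  ]
}}

```text
clock: 17.1
eef_pos: [512.4, 154.2, 232.9]
tool_rot: [3.141, 0.004, 0.114]
force: [0.3, 1.3, 0.5]
width: 60.0
gripper_force: 0.0
```

>>> {"api": "send_rows", "payload": {
  "series": [
    {"ax": 0, "ay": 0, "az": 0, "dx": -4, "dy": 0, "dz": -2, "hand": 0.3},
    {"ax": 0, "ay": 0, "az": 0, "dx": -8, "dy": 0, "dz": -2, "hand": 0.3},
    {"ax": 0, "ay": 0, "az": 0, "dx": -8, "dy": 0, "dz": -2, "hand": 0.3},
    {"ax": 0, "ay": 0, "az": 0, "dx": -8, "dy": 0, "dz": -2, "hand": 0.3}
  ]
}}

```text
clock: 17.5
eef_pos: [433.9, 145.6, 253.8]
tool_rot: [-3.141, -0.001, 0.114]
force: [0.8, 0.5, 0.9]
width: 59.6
gripper_force: 0.0
```

```bash
python3 -c "
from h import *
g=save('wrist','w5');s=save('scene','s5');go(440,155,200)
u,v=proj(g,[514,154.4,150],True).astype(int);v=max(0,v-75)
a=cv2.resize(g['pixels'][v:v+150,u-66:u+67],(400,450))
p,q=proj(s,[514,154,132]).astype(int)
b=cv2.resize(s['pixels'][q-40:q+35,p-33:p+33],(400,450))
cv2.imwrite('pics/f5.png',np.hstack([a,b])[:,:,::-1])"
```

```text
clk 17.60 pos [435.3 145.8 253.5] rot [-3.141e+00 -1.000e-03  1.140e-01] F [ 1.1  0.  -0.3] w 60.1 g 0.0
d [ 0.56 -0.86  5.35] a [-0.    -0.001  0.   ]
```

View pics/f5.png

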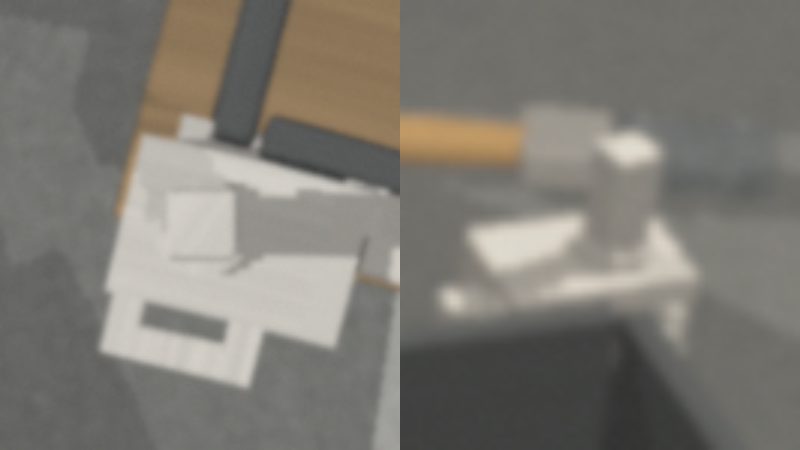

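The pin stands upright in the yoke, its head at (200,222) left and (625,190) right, with the collar on the upper ear. The gate is shut and the gripper is clear.

```bash
python3 -c "
from cell import *
print(finish_job())"
```

```text
the job is handed in; nothing more can be done
None
```

The gate is shut, the latch pin is seated through both ears and the lug and released, the other two pegs were not touched, and the job is handed in (no verdict was returned).

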